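Shut the gas, swap the glass and the spice tin, turn the gas back on

ROBOT

A 6-joint arm with a two-finger parallel gripper is mounted at the origin on the work surface. World frame = base frame: x ahead of the robot, y to its left, z up, the work surface at z = 0. Lengths are in m, angles in rad, forces in N, time in s.
With the tool pointing down it reaches from about 0.35 to 0.875 m from the base axis. Payload 4.2 kg.
Tool frame: the origin (TCP) lies midway between the tips of the shut fingers; the grasp point (between the pads) lies 19 mm behind it; z points along the fingers, y is the line along which they close (so a half turn about z gives the same grasp; the last joint's range is limited). The gripper opens to 85 mm and grips with 20 to 120 N. Pads are 22 mm wide; open, the fingers measure 114 mm over their backs; the gripper's body (76 mm by 85 mm) begins 54 mm behind the grasp point. The pads swing forward as they close: fully open they stand 13 mm farther back than shut.
Start: joints at [-0.92, 0.385, 0.008, 0, -1.194, -0.259], TCP at [0.239, -0.578, 0.231] pointing down, gripper open.
Joint ranges: [-3.14, 3.14], [-1.21, 2.06], [-1.07, 1.41], [-3.16, 2.05], [-2.99, -0.16], [-3.1, 3.1]. Speed limits (rad/s): [2.79, 2.79, 3.14, 3.14, 3.14, 3.14].

INTERFACE

Orientations are given as a unit quaternion [w, x, y, z].
In Python, from station import r, viewer gives the robot as it stands (r), with the cameras (viewer).
- The arm moves only by the shell command python3 nudge.py 'ROWS' [FORCE]. ROWS is a JSON list of rows, 1 to 8 of them, each of 7 numbers: the finger opening in m, then dx, dy, dz in m, then a rotation vector rx, ry, rz in rad; each row is the pose to reach, as a shift and turn from the pose commanded when the command began, along the tool's axes at that moment; what a row does not reach only later rows make up. A row lasts 1/12 s, in which the tool goes at most 0.0417 m and 0.125 rad, less where a joint would pass 70% of its speed; a pose out of reach is approached as far as the arm can. The fingers move at their own pace and stop on an object; FORCE is the grip in N (left out, the last holds). Time passes only in rows, so rows that do not move let the fingers close. It prints the time, the measured TCP pose, the force, the opening and the grip force at its end.
- r.state(): the state, without advancing time (a new reading comes with each control period).
- viewer.camera(name): name is "scene" or "top" or "wrist"; returns a dict with "color" (384x512x3 uint8, red, green, blue), "mtx" (3x3 intrinsics, pixels), "T" (4x4, takes a point from camera to world coordinates). Camera axes: x right, y down, z forward; pixel columns grow to the right and rows downward; lengths in m; the calibration is good to about 2 mm. A picture is of the moment at which its call begins. There is no depth.
- r.job_done(): hands the job in; it is judged then, once.
The state is a dict: "clock": time; "q": joint angles; "joint_vel": joint speeds; "joint_torque": joint torques, N m; "position": TCP position; "orientation": TCP orientation; "contact_force": force on the tool from outside, world axes, zero at the start; "wrist_torque": the same for the moment, N m; "finger_gap": finger opening in m; "grip_force": force on a finger pad.
Only numpy, scipy, OpenCV 4.12 (cv2) and the standard library are available. Lean on these libraries where they do the work, as an engineer would, in place of code of your own. Each camera call takes 0.05 s, during which the arm holds its last target. There are 200 camera calls.

TASK

The glass tumbler stands right beside the gas ring, where it may crack: pull the red gas cut-off knob up until it clicks and stays out, and leave it out while you swap the glass with the square spice tin. Each must end upright in the middle of the other's slatted pocket, set down rather than dropped, with the red thumb tab on the tin's lid on the side towards you (the robot), as it is now. Then push the knob fully home again, and leave everything else where it is.

Things in the scene. Friction and masses are not known exactly. Their poses are not given: they have to be found in the camera images.
- knob (a joint): Travel of the red gas cut-off knob in m, straight up: 0 = fully home (gas on), 0.025 = pulled out to its detent (gas off). A spring detent snaps it to whichever end is nearer and holds it there; passing the middle takes about 10 N upward and 7 N downward.
- knob_top (a point): Centre of the flat top of the red knob, moving with it. The head is an upright cylinder, 50 mm in diameter, 28 mm high, on a thin stem; this point is 124 mm above the board when the knob is home, 149 mm when it is out. Under the head, with the knob home, 16 mm are free down to a 44 mm wide collar, and 22 mm to the flat box top around it.
- cutoff: Grey gas cut-off box fixed to the board, 100 x 90 mm and 74 mm high; origin at the centre of its underside, the knob stands over its centre. The board between the box and the robot (0.08 m around x 0.42, y 0) is clear: room to stand something for a moment.
- tin: Closed square steel spice tin, 58 x 58 mm and 110 mm high, 0.25 kg, yellow lid; origin at the centre of its underside, z up. On the lid a red thumb tab (36 mm wide along y, 12 mm along x, 8 mm high) lies near the edge on the tin's own -x side, which faces the robot at the start. It stands in the blue pocket at the start.
- tin_tab (a point): Middle of the red tab's top: 20 mm from the tin's axis on its -x side, 118 mm above its underside.
- glass: Open green glass tumbler, round, 112 mm high, 58 mm in diameter at the rim and 52 mm at the foot, wall 4 mm, 0.2 kg; origin at the centre of its underside, z up. It stands in the steel pocket at the start.
- stove: Fixed gas ring with a steel pocket. Origin under the pocket, at board height. Pocket: floor 90 x 90 mm, 6 mm thick; slatted sides at its own +y and -y, 74 mm apart inside, 90 mm long, 112 mm high; open at -x (to the robot) and +x, so fingers fit only in front of and behind what stands in it. The ring, 176 mm wide, 70 mm high, is centred 200 mm along +x from the origin.
- stove_place (a point): Centre of the steel pocket's floor (6 mm above the board), where the tin must end.
- caddy: Blue plastic pocket, fixed. Origin under its centre at board height. Floor 6 mm thick (90 x 90 mm); two slatted sides at its own +x and -x, 74 mm apart inside, 90 mm long and 112 mm high; open at +y and -y, so fingers can reach down only at the left and right of what stands in it.
- caddy_place (a point): Centre of the blue pocket's floor (6 mm above the board), where the glass must end.
- plate: Bystander: blue melamine plate, 190 mm across, 20 mm high; origin at the centre of its underside.
- oil: Bystander: amber oil bottle, 66 mm in diameter, 180 mm high, origin at the centre of its underside.
- bowl: Bystander: steel bowl, 110 mm across, 45 mm high, origin at the centre of its underside.
- ladle: Bystander: aluminium ladle lying on the board, about 220 mm long along its x axis, cup (64 mm across, 28 mm high) at +x.

How it is judged:
On the way, in this order (a step that is already met when the one before it is completed fails the run):
1. the knob is out at its detent, with the tin and the glass still in their first places (value of joint knob above 0.021 m and distance of each of tin, glass from where it was at the start of the episode below 0.02 m), for 0.2 s.
2. with the knob still out, the tin stands released in the steel pocket, tab towards the robot, and the glass stands released in the blue pocket (value of joint knob above 0.021 m and horizontal distance between tin and stove_place below 0.02 m and z of tin in the frame of stove below 0.012 m and angle between each of tin, glass's own z axis and vertical below 0.1 rad and angle between the x axis of tin and the x axis of stove, either way round below 0.4 rad and x of tin_tab in the frame of stove below 0.004 m and linear speed of each of tin, glass below 0.03 m/s and contact force between the fingers and tin below 0.3 N and horizontal distance between glass and caddy_place below 0.02 m and z of glass in the frame of caddy below 0.012 m and contact force between the fingers and glass below 0.3 N), for 0.2 s.
3. the knob is fully home again (value of joint knob below 0.004 m), for 0.2 s.
At the end, for the whole second after the job is handed in: The knob is home (within 4 mm); the tin stands upright (within 0.1 rad) on the steel pocket's floor within 20 mm of its centre, square to it within 0.4 rad, tab on the robot's side; the glass stands upright on the blue pocket's floor within 20 mm of its centre; both released and at rest (value of joint knob below 0.004 m and horizontal distance between tin and stove_place below 0.02 m and z of tin in the frame of stove below 0.012 m and angle between each of tin, glass's own z axis and vertical below 0.1 rad and angle between the x axis of tin and the x axis of stove, either way round below 0.4 rad and x of tin_tab in the frame of stove below 0.004 m and linear speed of each of tin, glass below 0.03 m/s and contact force between the fingers and tin below 0.3 N and horizontal distance between glass and caddy_place below 0.02 m and z of glass in the frame of caddy below 0.012 m and contact force between the fingers and glass below 0.3 N); the robot touches nothing.
It fails at once if the tin or the glass is carried about while the knob is in (gas on) ((value of joint knob below 0.012 m and distance of tin from where it was at the start of the episode above 0.04 m and horizontal distance between tin and stove_place above 0.03 m) or (value of joint knob below 0.012 m and distance of glass from where it was at the start of the episode above 0.04 m and horizontal distance between glass and caddy_place above 0.03 m)).
It fails at once if the tin or the glass is tipped over (angle between any of tin, glass's own z axis and vertical above 0.8 rad).
It fails at once if the tin or the glass is dropped into its new pocket (lands at over 0.5 m/s) ((horizontal distance between tin and stove below 0.04 m and z of tin in the frame of stove below 0.018 m and linear speed of tin above 0.5 m/s) or (horizontal distance between glass and caddy below 0.04 m and z of glass in the frame of caddy below 0.018 m and linear speed of glass above 0.5 m/s)).
It fails at once if a bystander (plate, oil bottle, bowl or ladle) is moved more than 30 mm or tipped (distance of any of plate, oil, bowl, ladle from where it was at the start of the episode above 0.03 m or angle between oil's own z axis and vertical above 0.5 rad).
It also fails if it takes over 72 s, if anything falls off the work surface, if the arm or the gripper's body presses on something with over 40 N, if the wrist force passes 120 N, or if a joint passes its speed limit or range.

## Working session

There is one attempt and no reset: what is moved stays moved. The work goes in short steps, Python scripts to look and compute and a shell command to move; the robot and the scene stay as the last step left them, time stands still between calls to the robot, and variables do not carry over. Pictures are saved under pics/ and viewed, at most 10 in all, crops included, and the job is handed in when it is done.

```bash
ls; mkdir -p pics
python3 - <<'E'
from station import r, viewer
import cv2,numpy as np
s=r.state();print(s)
for n in("scene","top"):
    c=viewer.camera(n);cv2.imwrite(f"pics/{n}0.png",c["color"][:,:,::-1]);np.savez(f"pics/{n}0.npz",**c);print(n,c["mtx"].tolist(),c["T"].round(4).tolist())
E
```

```text
nudge.py
pics
station.py
{'clock': 0.0, 'q': array([-9.20389745e-01,  3.85558888e-01,  6.59390570e-03, -5.15325617e-04,
       -1.19395249e+00, -2.58576457e-01]), 'joint_vel': array([ 5.15492227e-04,  9.72699050e-04, -1.60714077e-04,  5.53208576e-05,
        3.34747069e-04, -4.98376448e-04]), 'joint_torque': array([-1.24023518e-03, -3.92288411e+01,  1.88397878e+01,  4.18621480e+00,
       -4.73655018e-03, -1.70327394e-05]), 'position': array([ 0.23845873, -0.57708668,  0.23020524]), 'orientation': array([-2.50425388e-04, -1.94570806e-01,  9.80887873e-01,  1.05804000e-03]), 'contact_force': array([-0.00225123, -0.27513532,  0.32431865]), 'wrist_torque': array([ 0.01296116, -0.00790579, -0.01388118]), 'grip_force': 0.0, 'finger_gap': 0.0853127397948877}
scene [[406.9881626822394, 0.0, 256.5366367358112], [0.0, 406.9881626822394, 188.86956114498275], [0.0, 0.0, 1.0]] [[0.1051, 0.8435, -0.5267, 1.2807], [0.9944, -0.096, 0.0447, -0.011], [-0.0129, -0.5285, -0.8488, 1.3313], [0.0, 0.0, 0.0, 1.0]]
top [[409.39227324806905, 0.0, 260.818909244078], [0.0, 409.39227324806905, 186.14334241981518], [0.0, 0.0, 1.0]] [[-0.0054, -0.9812, 0.1929, 0.2592], [-0.9999, 0.0075, 0.0099, 0.033], [-0.0111, -0.1928, -0.9812, 1.496], [0.0, 0.0, 0.0, 1.0]]
```

View pics/top0.png

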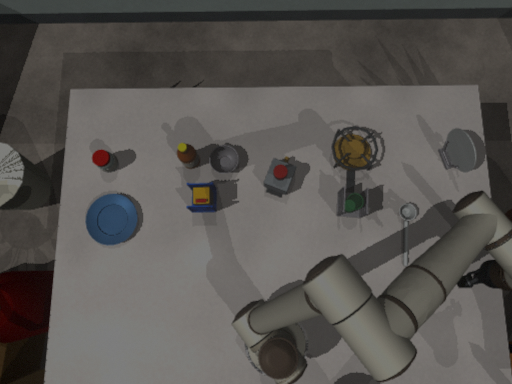

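View pics/scene0.png

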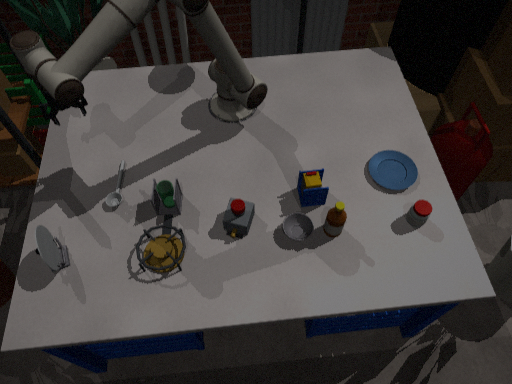

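Top view: tin ≈(201,196), knob ≈(281,172), glass ≈(352,202), bowl (225,158), oil (188,155), ladle (408,230). Scene view: tin (313,182), knob (238,206), glass (166,192). I'll enlarge both views.

```bash
cat > h.py <<'E'
import numpy as np,cv2
def load(n): return dict(np.load(f"pics/{n}0.npz"))
def plane(c,u,v,z):
    K,T=c["mtx"],c["T"]; d=T[:3,:3]@np.linalg.solve(K,[u,v,1.]); o=T[:3,3]; return o+d*(z-o[2])/d[2]
def proj(c,p):
    q=c["T"][:3,:3].T@(np.asarray(p)-c["T"][:3,3]); q=c["mtx"]@q; return q[:2]/q[2]
E
python3 - <<'E'
from h import *
def crop(n,x,y,w,h): 
    im=load(n)["color"][y:y+h,x:x+w,::-1]; im=np.clip(im*1.8,0,255).astype('uint8')
    return cv2.resize(im,None,fx=4,fy=4,interpolation=cv2.INTER_CUBIC)
a=np.hstack([crop("top",170,140,110,75),crop("top",326,130,80,90)[:300]])
b=np.hstack([crop("scene",285,160,80,75),crop("scene",215,185,50,75),crop("scene",140,160,60,75)])
o=np.vstack([a,np.pad(b,((0,0),(0,a.shape[1]-b.shape[1]),(0,0)))]);print(o.shape)
cv2.imwrite("pics/c1.png",o)
for n in("top","scene"):
    c=load(n);h=cv2.cvtColor(c["color"],cv2.COLOR_RGB2HSV);R=c["color"].astype(int)
    m=((R[...,0]>90)&(R[...,1]<60)&(R[...,2]<60)).astype('uint8')
    k,l,s,ce=cv2.connectedComponentsWithStats(m)
    for i in range(1,k):
        if s[i,4]>8: print(n,"red",s[i],ce[i].round(1),plane(c,*ce[i],.124).round(3))
    m=((R[...,0]>110)&(R[...,1]>90)&(R[...,2]<70)).astype('uint8')
    k,l,s,ce=cv2.connectedComponentsWithStats(m)
    for i in range(1,k):
        if s[i,4]>8: print(n,"yel",s[i],ce[i].round(1),plane(c,*ce[i],.11).round(3))
E
```

```text
(600, 760, 3)
top red [ 92 150  16  16 192] [ 99.8 157. ] [0.636 0.607 0.124]
top red [196 199  10   4  27] [200.1 200.6] [0.481 0.253 0.124]
top yel [178 143   8   8  51] [181.5 146.6] [0.676 0.326 0.11 ]
top yel [194 188  13  15 121] [199.1 192.9] [0.509 0.26  0.11 ]
scene red [307 172  10   2  12] [311.7 172.6] [0.486 0.256 0.124]
scene red [236 199   8   6  11] [240.3 200.5] [ 0.572 -0.008  0.124]
scene red [415 200  17  14 190] [423.  206.7] [0.666 0.604 0.124]
scene yel [307 173  15  12 100] [314.3 179.6] [0.507 0.263 0.11 ]
scene yel [336 202   9   7  51] [340.  204.9] [0.62  0.332 0.11 ]
```

View pics/c1.png

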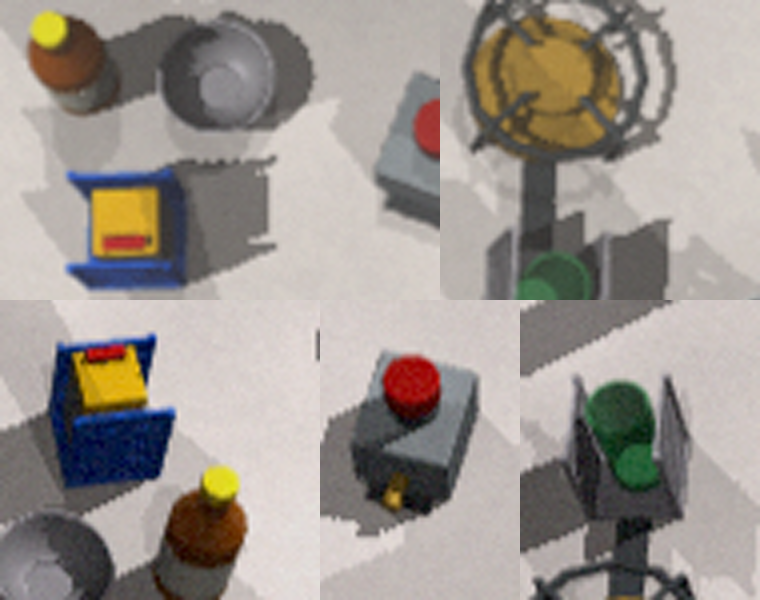

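The enlargement shows the tin upright in its blue pocket with the red tab on the robot side, roughly axis-aligned. The cut-off box is turned by about 15°, and the glass stands between slats with the ring behind it. Next I compute a move to above the knob and glass to get wrist-camera views.

```bash
cat >> h.py <<'E'
def tri(a,b):
    A=[];o=[]
    for c,u in((load("top"),a),(load("scene"),b)):
        d=c["T"][:3,:3]@np.linalg.solve(c["mtx"],[*u,1.]);d/=np.linalg.norm(d);P=np.eye(3)-np.outer(d,d);A.append(P);o.append(P@c["T"][:3,3])
    return np.linalg.solve(sum(A),sum(o))
def go(p,yaw):
    "tool-axis shift and turn to put the TCP at p, pointing down, closing line (tool y) at yaw degrees (mod 180)"
    from station import r, viewer
    from scipy.spatial.transform import Rotation as R
    s=r.state();q=s["orientation"];A=R.from_quat([*q[1:],q[0]])
    best=None
    for k in(0,np.pi):
        a=np.radians(yaw)+k;y=np.array([np.cos(a),np.sin(a),0]);z=np.array([0,0,-1.]);B=R.from_matrix(np.array([np.cross(y,z),y,z]).T)
        v=(A.inv()*B).as_rotvec()
        if best is None or np.linalg.norm(v)<np.linalg.norm(best):best=v
    d=A.inv().apply(np.array(p)-s["position"])
    print("d",d.round(4),"rot",best.round(4),"rows>=",max(np.linalg.norm(d)/.0417,np.linalg.norm(best)/.125).round(1),"q",s["q"].round(2),"t",s["clock"])
E
python3 - <<'E'
from h import *
t,s=load("top"),load("scene")
print("knob",plane(s,238,205.5,.124),plane(t,281,171.5,.124))
print("tinlid",plane(t,170+124/4,140+221/4,.116),plane(s,285+111/4,160+78/4,.116))
print("glass rim",plane(s,140+100/4,160+107/4,.118),plane(t,326+(555-440)/4,130+282/4,.118))
print("ring",plane(t,352,149,.05),plane(s,162,252,.05))
print("bowl",plane(t,224.5,158,.045),"oil",plane(t,181.5,147,.18),"ladle",plane(t,409,211,.02),plane(t,406,262,.01))
go([.56,-.10,.36],90)
E
```

```text
knob [ 0.59083953 -0.0172833   0.124     ] [ 0.57971175 -0.02285884  0.124     ]
tinlid [0.5002656 0.2520203 0.116    ] [0.51012662 0.25603187 0.116     ]
glass rim [ 0.48246662 -0.26778964  0.118     ] [ 0.4779657  -0.27209126  0.118     ]
ring [ 0.67933678 -0.28656031  0.05      ] [ 0.70029743 -0.28881041  0.05      ]
bowl [0.65061129 0.18016288 0.045     ] oil [0.65343879 0.31096803 0.18      ] ladle [ 0.45369331 -0.48758615  0.02      ] [ 0.27254368 -0.46680286  0.01      ]
d [-0.4793  0.3185 -0.1291] rot [ 0.0019 -0.0005  0.3916] rows>= 14.1 q [-0.92  0.39  0.01 -0.   -1.19 -0.26] t 0.1
```

```bash
python3 nudge.py '[[0.085,-0.04,0.03,-0.035,0,0,0.1],[0.085,-0.08,0.05,-0.06,0,0,0.2],[0.085,-0.12,0.08,-0.08,0,0,0.3],[0.085,-0.16,0.105,-0.1,0,0,0.392],[0.085,-0.2,0.13,-0.115,0,0,0.392],[0.085,-0.24,0.16,-0.129,0,0,0.392],[0.085,-0.275,0.18,-0.129,0,0,0.392],[0.085,-0.31,0.205,-0.129,0,0,0.392]]' 60; python3 -c "
from h import *; go([.56,-.10,.36],90)"
```

```text
clock: 0.77
position: [0.4115, -0.3226, 0.3535]
orientation: [0.001, 0.0, 1.0, -0.0]
contact_force: [1.4, -1.1, -0.1]
finger_gap: 0.0852
grip_force: 0.0
d [-0.1484  0.2226 -0.0064] rot [-0.0007  0.0017 -0.0005] rows>= 6.4 q [-0.35  0.14 -0.02  0.   -1.41 -1.22] t 0.7667
```

```bash
python3 nudge.py '[[0.085,-0.148,0.22,0,0,0,0],[0.085,-0.148,0.22,0,0,0,0],[0.085,-0.148,0.22,0,0,0,0],[0.085,-0.148,0.22,0,0,0,0],[0.085,-0.148,0.22,0,0,0,0],[0.085,-0.148,0.22,0,0,0,0],[0.085,-0.148,0.22,0,0,0,0],[0.085,-0.148,0.22,0,0,0,0]]'; python3 -c "
from h import *
from station import r, viewer
c=viewer.camera('wrist');np.savez('pics/wrist0.npz',**c);cv2.imwrite('pics/w0.png',np.clip(c['color'][:,:,::-1]*1.6,0,255).astype('uint8'));print(c['mtx'].round(1).tolist(),c['T'].round(4).tolist())"
```

```text
clock: 1.43
position: [0.5602, -0.1012, 0.3508]
orientation: [-0.001, -0.002, 1.0, 0.0]
contact_force: [0.6, -0.2, -0.6]
finger_gap: 0.0848
grip_force: 0.0
[[292.0, 0.0, 252.7], [0.0, 292.0, 195.0], [0.0, 0.0, 1.0]] [[-0.0033, 0.9603, 0.2788, 0.488], [1.0, 0.0029, 0.0019, -0.1022], [0.001, 0.2788, -0.9604, 0.4924], [0.0, 0.0, 0.0, 1.0]]
```

View pics/w0.png

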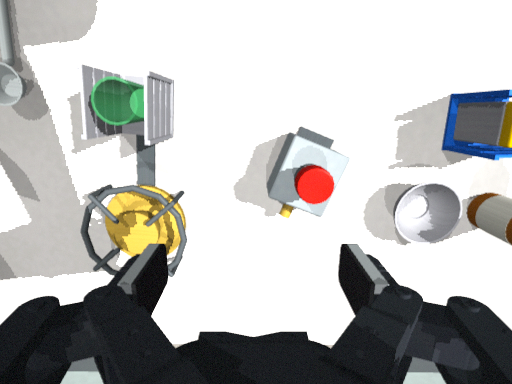

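The wrist view shows the knob top ≈(316,184), glass rim centre ≈(118,101), ring ≈(140,223), and bowl ≈(427,213). I compute the positions.

Run:
```python
from h import *
w=load("wrist");R=w["color"].astype(int)
m=((R[...,0]>70)&(R[...,1]<40)&(R[...,2]<40)).astype('uint8')
k,l,s,ce=cv2.connectedComponentsWithStats(m);i=1+s[1:,4].argmax();print(s[i],ce[i])
ys,xs=np.where(l==i);h=cv2.convexHull(np.c_[xs,ys].astype(np.float32))
# fit cylinder: project silhouette of head for candidate centre
from scipy.optimize import minimize
def mask(x,y):
    a=np.linspace(0,2*np.pi,60);P=[proj(w,[x+.025*np.cos(t),y+.025*np.sin(t),z])*16 for z in(.096,.124) for t in a]
    M=np.zeros(m.shape,'uint8');cv2.fillConvexPoly(M,cv2.convexHull(np.array(P).round().astype(np.int32)),1,cv2.LINE_AA,4);return M
c0=plane(w,316,184,.124);T=(l==i)
best=min((int((mask(x,y)!=T).sum()),x,y) for x in c0[0]+np.arange(-.012,.012,.001) for y in c0[1]+np.arange(-.012,.012,.001));print("knob",best,T.sum())
print("glass rim",plane(w,118,101,.118),"ring",plane(w,140,222,.05),"bowl",plane(w,427,213,.03))
crop=cv2.resize(np.clip(w["color"][40:260,60:220,::-1]*1.3,0,255).astype('uint8'),None,fx=2.5,fy=2.5,interpolation=cv2.INTER_CUBIC)
t=load("top")["color"]
c2=cv2.resize(np.clip(t[175:225,180:225,::-1]*1.5,0,255).astype('uint8'),None,fx=8,fy=8,interpolation=cv2.INTER_CUBIC)
cv2.imwrite("pics/c2.png",np.hstack([crop[:550],np.pad(c2,((0,150),(0,0),(0,0)))]))
```

```text
[ 296  165   38   38 1067] [313.41705717 184.29896907]
knob (254, np.float64(0.5828151192057348), np.float64(-0.02025106734020152)) 1067
glass rim [ 0.47771427 -0.26632259  0.118     ] ring [ 0.66257165 -0.28386487  0.05      ] bowl [0.65284702 0.19167911 0.03      ]
```

View pics/c2.png

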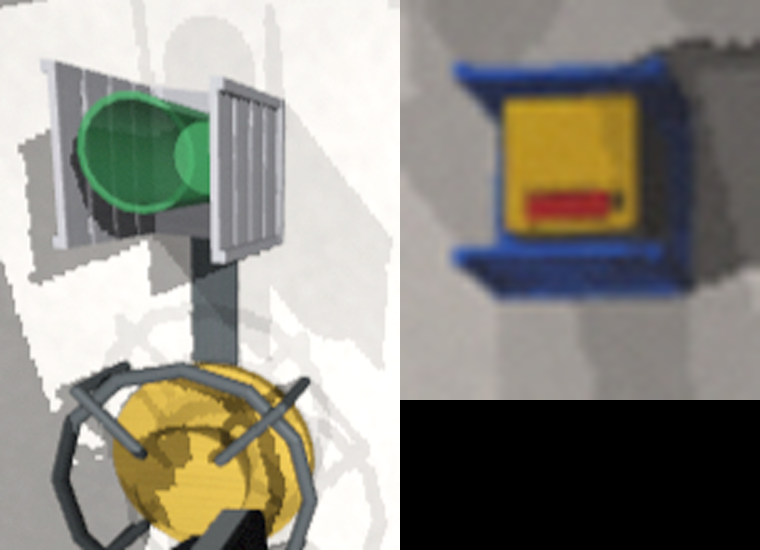

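The enlargement shows the steel pocket's slat-top ends at (47,63)-(63,247) and (215,80)-(215,260), and the blue slat tops at (458,68)-(660,68) and (458,258)-(660,250). Both pockets are nearly aligned with the axes.

Run:
```python
from h import *
w=load("wrist");t=load("top")
P=[plane(w,60+a/2.5,40+b/2.5,.112) for a,b in((47,63),(63,247),(215,80),(215,260))]
C=[plane(t,180+(a-400)/8,175+b/8,.112) for a,b in((458,68),(660,68),(458,258),(660,250))]
L=[plane(t,180+(a-400)/8,175+b/8,.116) for a,b in((503,95),(637,97),(637,235),(503,230))]
for n,X in(("stove",P),("caddy",C),("lid",L)):
    print(n,np.round(X,3)[:,:2].tolist(),np.mean(X,0).round(4))
for X in(P,C):print(np.degrees([np.arctan2(*(X[i+1]-X[i])[1::-1]) for i in(0,2)]))
go([.583,-.020,.20],90)
```

```text
stove [[0.437, -0.311], [0.524, -0.317], [0.444, -0.231], [0.53, -0.239]] [ 0.4838 -0.2745  0.112 ]
caddy [[0.543, 0.301], [0.542, 0.214], [0.46, 0.299], [0.463, 0.212]] [0.5017 0.2566 0.112 ]
lid [[0.53, 0.281], [0.528, 0.223], [0.468, 0.222], [0.471, 0.279]] [0.4994 0.2512 0.116 ]
[-3.91019978 -5.62318239]
[-90.43968335 -88.11492819]
d [-0.0245  0.0828  0.1511] rot [-0.     -0.0023  0.0025] rows>= 4.2 q [ 0.1   0.23  0.08 -0.   -1.43 -1.67] t 1.4833
```

```bash
python3 nudge.py '[[0.085,-0.0245,0.083,0.1,0,0,0],[0.085,-0.0245,0.083,0.1,0,0,0],[0.085,-0.0245,0.083,0.1,0,0,0],[0.085,-0.0245,0.083,0.1,0,0,0],[0.085,-0.0245,0.083,0.151,0,0,0],[0.085,-0.0245,0.083,0.151,0,0,0],[0.085,-0.0245,0.083,0.151,0,0,0],[0.085,-0.0245,0.083,0.151,0,0,0]]'; python3 -c "
from h import *
from station import r, viewer
c=viewer.camera('wrist');np.savez('pics/wrist0.npz',**c);w=c;go([.583,-.020,.089],90)
R=w['color'].astype(int);m=((R[...,0]>60)&(R[...,1]<.45*R[...,0])&(R[...,2]<.45*R[...,0])).astype('uint8')
k,l,s,ce=cv2.connectedComponentsWithStats(m);i=1+s[1:,4].argmax();print(s[i],ce[i])
ys,xs=np.where(l==i);h=cv2.fitEllipse(cv2.convexHull(np.c_[xs,ys].astype(np.float32)));print(h,plane(w,*h[0],.112),plane(w,*h[0],.124))
"
```

```text
clock: 2.15
position: [0.5835, -0.0226, 0.2026]
orientation: [0.0, 0.001, 1.0, -0.0]
contact_force: [0.6, 0.3, 1.2]
finger_gap: 0.0853
grip_force: 0.0
d [0.0016 0.0024 0.1146] rot [-0.0004  0.0033 -0.0011] rows>= 2.8 q [ 0.24  0.34 -0.14  0.   -1.09 -1.81] t 2.2
[ 228  168   60   63 2972] [257.26985195 199.70053836]
((257.2654724121094, 199.7100067138672), (59.62266159057617, 62.998844146728516), 179.99229431152344) [ 0.58316153 -0.01946861  0.112     ] [ 0.57942697 -0.01965231  0.124     ]
```

```bash
python3 nudge.py '[[0.085,0.0015,0.003,0.04,0,0,0],[0.085,0.0015,0.003,0.075,0,0,0],[0.085,0.0015,0.003,0.1,0,0,0],[0.085,0.0015,0.003,0.113,0,0,0],[0.085,0.0015,0.003,0.113,0,0,0],[0.03,0.0015,0.003,0.113,0,0,0],[0.03,0.0015,0.003,0.113,0,0,0],[0.03,0.0015,0.003,0.113,0,0,0]]' 80;  python3 nudge.py '[[0.03,0,0,0,0,0,0],[0.03,0,0,0,0,0,0],[0.03,0,0,0,0,0,0],[0.03,0,0,0,0,0,0]]' 80
```

```text
clock: 2.87
position: [0.5834, -0.0181, 0.0909]
orientation: [0.002, 0.0, 1.0, 0.0]
contact_force: [-0.5, -0.7, 2.4]
finger_gap: 0.0512
grip_force: 3.4
clock: 3.2
position: [0.5834, -0.0189, 0.0915]
orientation: [0.002, -0.0, 1.0, -0.0]
contact_force: [-1.2, -3.1, 5.0]
finger_gap: 0.0482
grip_force: 81.6
```

```bash
python3 nudge.py '[[0.03,0,0,-0.006,0,0,0],[0.03,0,0,-0.012,0,0,0],[0.03,0,0,-0.018,0,0,0],[0.03,0,0,-0.024,0,0,0],[0.03,0,0,-0.027,0,0,0],[0.03,0,0,-0.027,0,0,0],[0.03,0,0,-0.027,0,0,0]]' 80
```

```text
clock: 3.78
position: [0.5833, -0.0189, 0.1167]
orientation: [0.002, -0.0, 1.0, -0.0]
contact_force: [3.5, -5.7, -1.5]
finger_gap: 0.048
grip_force: 87.4
```

```bash
python3 nudge.py '[[0.085,0,0,0,0,0,0],[0.085,0,0,0,0,0,0],[0.085,0,0,0,0,0,0],[0.085,0,0,0,0,0,0],[0.085,0,0,-0.04,0,0,0],[0.085,0,0,-0.08,0,0,0],[0.085,0,0,-0.12,0,0,0],[0.085,0,0,-0.12,0,0,0]]'; python3 -c "
from h import *
from station import r, viewer
c=viewer.camera('wrist');w=c;go([.502,.255,.24],90)
R=w['color'].astype(int);m=((R[...,0]>60)&(R[...,1]<.45*R[...,0])&(R[...,2]<.45*R[...,0])).astype('uint8')
k,l,s,ce=cv2.connectedComponentsWithStats(m);i=1+s[1:,4].argmax();print(s[i],ce[i])
for z in(.124,.149): print([proj(w,[.5825+a,-.0195+b,z]).round(1) for a,b in((.025,0),(-.025,0),(0,.025),(0,-.025))])
"
```

```text
clock: 4.45
position: [0.5862, -0.0179, 0.2452]
orientation: [0.009, -0.001, 1.0, 0.0]
contact_force: [1.3, 0.7, 1.6]
finger_gap: 0.0849
grip_force: 0.0
d [0.0821 0.2727 0.0007] rot [0.0019 0.0114 0.0006] rows>= 6.8 q [ 0.25  0.3  -0.09  0.   -1.17 -1.82] t 4.5
[ 224  160   56   59 2608] [251.49003067 188.99578221]
[array([251.5, 209.7]), array([251.5, 157.7]), array([278.5, 184.4]), array([224.5, 184.4])]
[array([251.4, 219.7]), array([251.4, 163. ]), array([281. , 192.2]), array([221.9, 192.2])]
```

```bash
python3 nudge.py '[[0.085,0.082,0.272,-0.03,0,0,0],[0.085,0.082,0.272,-0.03,0,0,0],[0.085,0.082,0.272,-0.03,0,0,0],[0.085,0.082,0.272,-0.03,0,0,0],[0.085,0.082,0.272,-0.03,0,0,0],[0.085,0.082,0.272,-0.03,0,0,0],[0.085,0.082,0.272,-0.03,0,0,0],[0.085,0.082,0.272,-0.03,0,0,0]]'; python3 nudge.py '[[0.085,0,0,0,0,0,0],[0.085,0,0,0,0,0,0]]';python3 -c "
from h import *
from station import r, viewer
c=viewer.camera('wrist');np.savez('pics/wrist0.npz',**c);cv2.imwrite('pics/w1.png',np.clip(c['color'][:,:,::-1]*1.6,0,255).astype('uint8'));go([.502,.255,.20],90)"
```

```text
clock: 5.17
position: [0.4981, 0.259, 0.2651]
orientation: [0.0, -0.003, 1.0, 0.001]
contact_force: [0.4, -0.3, 0.6]
finger_gap: 0.085
grip_force: 0.0
clock: 5.33
position: [0.4991, 0.2537, 0.2645]
orientation: [-0.001, -0.0, 1.0, -0.001]
contact_force: [-0.2, -0.6, -0.1]
finger_gap: 0.0851
grip_force: 0.0
d [-0.0027  0.002   0.0646] rot [-0.0009 -0.0014 -0.0007] rows>= 1.6 q [ 0.76  0.25 -0.1  -0.   -1.22 -2.33] t 5.3833
```

View pics/w1.png

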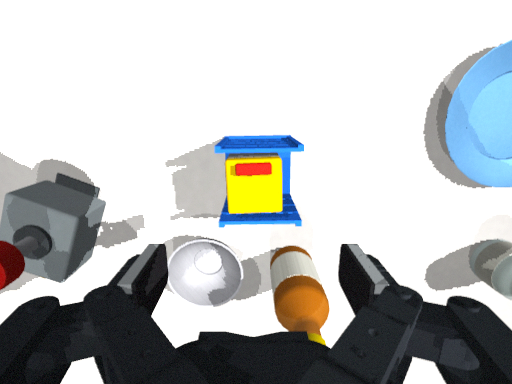

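The tin's lid spans (226,155)-(282,213), with the red tab at (253,169) facing the robot. The slat tops run near (216,148)-(303,150) and (219,223)-(300,222). The knob's stem is visible, so it is out.

Run:
```python
from h import *
w=load("wrist");H=cv2.cvtColor(w["color"],cv2.COLOR_RGB2HSV);C=w["color"].astype(int)
m=((H[...,0]>22)&(H[...,0]<34)&(H[...,1]>180)|((H[...,0]<8)&(H[...,1]>150)));m[:,:210]=0;m[:,300:]=0;m[:140]=0;m[225:]=0
ys,xs=np.where(m);b=cv2.minAreaRect(np.c_[xs,ys].astype(np.float32));print(b)
P=np.array([plane(w,*p,.116) for p in cv2.boxPoints(b)]);print("lid",P.round(4),P.mean(0))
b=((H[...,0]>105)&(H[...,0]<125)&(H[...,1]>150));b[:,:205]=0;b[:,315:]=0;b[:125]=0;b[235:]=0
for y in range(130,235,3):
    x=np.where(b[y])[0]
    if len(x):print(y,x[0],x[-1],len(x),end='; ')
print("\ncad",[plane(w,*p,.112).round(4)[:2].tolist() for p in((216,150),(303,150),(219,224),(301,223),(226,156),(282,154),(282,212),(228,213))])
```

```text
((253.6095733642578, 184.56752014160156), (54.57234573364258, 55.64309310913086), 87.95458984375)
lid [[0.4731 0.2252 0.116 ]
 [0.4711 0.2807 0.116 ]
 [0.5286 0.2842 0.116 ]
 [0.5309 0.2257 0.116 ]] [0.50094315 0.25393646 0.116     ]
136 229 290 62; 139 223 294 72; 142 220 299 80; 145 216 303 88; 148 215 303 89; 151 215 290 76; 154 226 289 15; 157 226 289 10; 160 282 289 8; 163 283 289 7; 166 283 289 7; 169 283 289 7; 172 283 289 7; 175 283 289 7; 178 283 289 7; 181 283 289 7; 184 283 289 7; 187 283 289 7; 190 283 289 7; 193 283 289 7; 196 283 290 8; 199 226 291 10; 202 225 292 12; 205 225 294 14; 208 223 295 17; 211 222 296 21; 214 222 298 77; 217 221 299 79; 220 220 300 81; 223 219 300 77; 226 219 223 5; 
cad [[0.4654, 0.2162], [0.4654, 0.3035], [0.5451, 0.2166], [0.5439, 0.3051], [0.4714, 0.2261], [0.4694, 0.2825], [0.5314, 0.2843], [0.5325, 0.2266]]
```

```bash
python3 nudge.py '[[0.085,-0.002,0,0.04,0,0,0],[0.085,-0.002,0,0.08,0,0,0],[0.085,-0.002,0,0.11,0,0,0],[0.085,-0.002,0,0.14,0,0,0],[0.085,-0.002,0,0.165,0,0,0],[0.085,-0.002,0,0.185,0,0,0],[0.085,-0.002,0,0.198,0,0,0],[0.085,-0.002,0,0.198,0,0,0]]' 40;  python3 nudge.py '[[0.04,0,0,0,0,0,0],[0.04,0,0,0,0,0,0],[0.04,0,0,0,0,0,0],[0.04,0,0,0,0,0,0],[0.04,0,0,0,0,0,0],[0.04,0,0,0,0,0,0]]' 40
```

```text
clock: 6.05
position: [0.5002, 0.2507, 0.0639]
orientation: [-0.003, 0.002, 1.0, -0.002]
contact_force: [-0.2, 0.1, -0.4]
finger_gap: 0.0849
grip_force: 0.0
clock: 6.55
position: [0.5027, 0.2543, 0.0688]
orientation: [0.001, -0.0, 1.0, 0.001]
contact_force: [1.0, -1.3, 4.3]
finger_gap: 0.0579
grip_force: 43.2
```

```bash
python3 nudge.py '[[0.04,0,0,-0.02,0,0,0],[0.04,0,0,-0.05,0,0,0],[0.04,0,0,-0.085,0,0,0],[0.04,0,0,-0.12,0,0,0],[0.04,0,0,-0.15,0,0,0],[0.04,0.01,-0.02,-0.16,0,0,0],[0.04,0.022,-0.055,-0.16,0,0,0],[0.04,0.034,-0.09,-0.16,0,0,0]]' 40;  python3 nudge.py '[[0.04,0.015,-0.038,0,0,0,0],[0.04,0.03,-0.076,0,0,0,0],[0.04,0.045,-0.114,0,0,0,0],[0.04,0.053,-0.145,0,0,0,0],[0.04,0.053,-0.16,0,0,0,0],[0.04,0.053,-0.164,0,0,0,0],[0.04,0.053,-0.164,0,0,0,0]]' 40; python3 -c "
from h import *
go([.415,0,.0638],90)"
```

```text
clock: 7.22
position: [0.4665, 0.1635, 0.2272]
orientation: [-0.0, -0.001, 1.0, 0.001]
contact_force: [0.8, -0.8, -3.1]
finger_gap: 0.0577
grip_force: 43.7
clock: 7.8
position: [0.4139, -0.0009, 0.2269]
orientation: [-0.001, 0.001, 1.0, 0.0]
contact_force: [0.1, 0.2, -2.5]
finger_gap: 0.0579
grip_force: 43.7
d [-0.0013  0.0009  0.1631] rot [ 0.0004 -0.0011 -0.0026] rows>= 3.9 q [ 0.39  0.02 -0.48 -0.   -1.08 -1.97] t 7.8
```

```bash
python3 nudge.py '[[0.04,0,0,0.03,0,0,0],[0.04,0,0,0.07,0,0,0],[0.04,0,0,0.105,0,0,0],[0.04,0,0,0.13,0,0,0],[0.04,0,0,0.148,0,0,0],[0.04,0,0,0.157,0,0,0],[0.04,0,0,0.161,0,0,0],[0.04,0,0,0.163,0,0,0]]' 40;  python3 nudge.py '[[0.04,0,0,0.001,0,0,0],[0.04,0,0,0.001,0,0,0]]' 40
```

```text
clock: 8.47
position: [0.4148, 0.0006, 0.0635]
orientation: [-0.001, -0.001, 1.0, -0.0]
contact_force: [-0.4, 0.1, -2.1]
finger_gap: 0.0583
grip_force: 43.6
clock: 8.63
position: [0.4153, 0.0004, 0.0638]
orientation: [0.001, -0.0, 1.0, 0.0]
contact_force: [-0.6, 0.7, -2.6]
finger_gap: 0.058
grip_force: 43.6
```

```bash
python3 nudge.py '[[0.04,0,0,0.001,0,0,0],[0.04,0,0,0.002,0,0,0],[0.04,0,0,0.003,0,0,0],[0.04,0,0,0.003,0,0,0]]' 40
```

```text
clock: 8.97
position: [0.4157, 0.0003, 0.0627]
orientation: [0.001, -0.0, 1.0, 0.0]
contact_force: [-4.7, 2.5, 15.5]
finger_gap: 0.0578
grip_force: 44.5
```

```bash
python3 nudge.py '[[0.085,0,0,0,0,0,0],[0.085,0,0,0,0,0,0],[0.085,0,0,0,0,0,0],[0.085,0,0,-0.02,0,0,0],[0.085,0,0,-0.06,0,0,0],[0.085,0,0,-0.1,0,0,0],[0.085,0,0,-0.14,0,0,0],[0.085,0,0,-0.18,0,0,0]]' 40;   python3 -c "
from h import *
go([.479,-.268,.27],-4.8)"
```

```text
clock: 9.63
position: [0.4142, -0.0005, 0.2425]
orientation: [0.0, 0.0, 1.0, 0.0]
contact_force: [1.9, 0.9, -0.5]
finger_gap: 0.085
grip_force: 0.0
d [-0.0649 -0.2675 -0.0275] rot [-2.0000e-04  4.0000e-04 -1.4874e+00] rows>= 11.9 q [ 0.39  0.01 -0.45  0.   -1.12 -1.97] t 9.6333
```

```bash
python3 nudge.py '[[0.085,-0.065,-0.267,-0.03,0,0,-0.125],[0.085,-0.065,-0.267,-0.03,0,0,-0.25],[0.085,-0.065,-0.267,-0.03,0,0,-0.375],[0.085,-0.065,-0.267,-0.03,0,0,-0.5],[0.085,-0.065,-0.267,-0.03,0,0,-0.625],[0.085,-0.065,-0.267,-0.03,0,0,-0.75],[0.085,-0.065,-0.267,-0.03,0,0,-0.875],[0.085,-0.065,-0.267,-0.03,0,0,-1]]'; python3 nudge.py '[[0.085,0,0,0,0,0,-0.125],[0.085,0,0,0,0,0,-0.25],[0.085,0,0,0,0,0,-0.375],[0.085,0,0,0,0,0,-0.487],[0.085,0,0,0,0,0,-0.487],[0.085,0,0,0,0,0,-0.487]]'
python3 -c "
from h import *
from station import r, viewer
c=viewer.camera('wrist');np.savez('pics/wrist0.npz',**c);cv2.imwrite('pics/w2.png',np.clip(c['color'][:,:,::-1]*1.6,0,255).astype('uint8'));go([.479,-.268,.07],-4.8)"
```

```text
clock: 10.3
position: [0.4798, -0.2695, 0.2704]
orientation: [-0.0, -0.418, 0.908, -0.0]
contact_force: [0.6, 0.7, 0.2]
finger_gap: 0.0853
grip_force: 0.0
clock: 10.8
position: [0.4795, -0.2672, 0.2701]
orientation: [-0.0, -0.622, 0.783, 0.0]
contact_force: [0.5, 0.3, -0.3]
finger_gap: 0.0848
grip_force: 0.0
d [0.0009 0.0003 0.2002] rot [ 0.0003  0.     -0.1449] rows>= 4.8 q [-0.21  0.23 -0.12 -0.   -1.23 -0.02] t 10.85
```

View pics/w2.png

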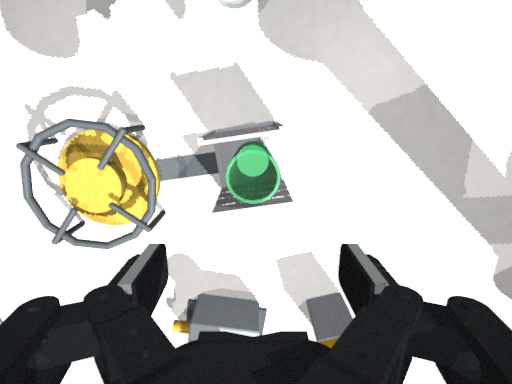

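The glass rim is centred ≈(253,174). The slat-top edges run ≈(203,138)-(282,125) and (213,212)-(292,201). The tin still stands parked at the lower right, at about (335,320).

Run:
```python
from h import *
w=load("wrist")
g=plane(w,253,174.5,.118);print("rim",g)
X=[plane(w,*p,.112) for p in((203,138),(282,125),(213,212),(292,201))];print(np.round(X,4)[:,:2].tolist(),np.mean(X,0))
print([np.degrees(np.arctan2(*(X[i+1]-X[i])[1::-1])) for i in(0,2)])
H=cv2.cvtColor(w["color"],cv2.COLOR_RGB2HSV);m=((H[...,0]>55)&(H[...,0]<90)&(H[...,1]>120)).astype('uint8')
k,l,s,ce=cv2.connectedComponentsWithStats(m);i=1+s[1:,4].argmax();print(s[i],ce[i])
P=plane(w,253,s[i,1]+s[i,3],.118);print("edge",P)
go([g[0],g[1],.07],-5)
```

```text
rim [ 0.47648048 -0.27481953  0.118     ]
[[0.5174, -0.3218], [0.4371, -0.3161], [0.5286, -0.2429], [0.4425, -0.2356]] [ 0.48141244 -0.27910129  0.112     ]
[np.float64(175.9714198918363), np.float64(175.16993650472054)]
[234 143  36  34 849] [252.48763251 160.07420495]
edge [ 0.47707851 -0.27226031  0.118     ]
d [0.0082 0.0012 0.2002] rot [ 0.0003  0.     -0.1414] rows>= 4.8 q [-0.21  0.23 -0.12 -0.   -1.23 -0.02] t 10.85
```

```bash
python3 nudge.py '[[0.085,0.005,0.001,0.03,0,0,-0.12],[0.085,0.005,0.001,0.07,0,0,-0.143],[0.085,0.005,0.001,0.11,0,0,-0.143],[0.085,0.005,0.001,0.14,0,0,-0.143],[0.085,0.005,0.001,0.165,0,0,-0.143],[0.085,0.005,0.001,0.185,0,0,-0.143],[0.085,0.005,0.001,0.2,0,0,-0.143],[0.085,0.005,0.001,0.202,0,0,-0.143]]' 30;  python3 nudge.py '[[0.04,0,0,0,0,0,0],[0.04,0,0,0,0,0,0],[0.04,0,0,0,0,0,0],[0.04,0,0,0,0,0,0],[0.04,0,0,0,0,0,0],[0.04,0,0,0,0,0,0]]' 30
```

```text
clock: 11.52
position: [0.4756, -0.2711, 0.0653]
orientation: [-0.002, -0.676, 0.737, 0.003]
contact_force: [-0.6, -0.0, 0.6]
finger_gap: 0.085
grip_force: 0.0
clock: 12.02
position: [0.4787, -0.2722, 0.0699]
orientation: [0.001, -0.677, 0.736, -0.002]
contact_force: [-0.2, 0.2, 6.0]
finger_gap: 0.0567
grip_force: 32.3
```

```bash
python3 nudge.py '[[0.04,0,0,-0.02,0,0,0],[0.04,0,0,-0.05,0,0,0],[0.04,0,0,-0.085,0,0,0],[0.04,0,0,-0.12,0,0,0],[0.04,0,0,-0.15,0,0,0],[0.04,0,0,-0.17,0,0,0],[0.04,0,0,-0.17,0,0,0]]' 30; python3 -c "
from h import *
go([.5025,.258,.24],90)"
```

```text
clock: 12.6
position: [0.4794, -0.2726, 0.2434]
orientation: [0.002, -0.677, 0.736, -0.004]
contact_force: [0.8, 0.1, -0.7]
finger_gap: 0.0569
grip_force: 32.9
d [-0.5307  0.0208  0.0019] rot [-0.0094  0.0049  1.4882] rows>= 12.7 q [-0.22  0.25 -0.16  0.   -1.15  0.14] t 12.6
```

```bash
python3 nudge.py '[[0.04,-0.03,0.001,0,0,0,0.11],[0.04,-0.065,0.003,0,0,0,0.22],[0.04,-0.1,0.004,0,0,0,0.33],[0.04,-0.135,0.006,0,0,0,0.44],[0.04,-0.17,0.007,0,0,0,0.55],[0.04,-0.205,0.008,0,0,0,0.66],[0.04,-0.24,0.01,0,0,0,0.77],[0.04,-0.275,0.011,0,0,0,0.88]]' 30; python3 -c "
from h import *
go([.5025,.258,.24],90)"
```

```text
clock: 13.27
position: [0.4877, 0.0047, 0.2366]
orientation: [-0.002, -0.296, 0.955, 0.0]
contact_force: [0.4, -0.4, -0.4]
finger_gap: 0.0567
grip_force: 32.5
d [-0.1556  0.2005 -0.0034] rot [ 0.001  -0.0033  0.6018] rows>= 6.1 q [ 0.34  0.15 -0.31 -0.   -1.12 -1.31] t 13.2667
```

```bash
python3 nudge.py '[[0.04,-0.022,0.028,0,0,0,0.1],[0.04,-0.044,0.056,0,0,0,0.2],[0.04,-0.066,0.085,0,0,0,0.3],[0.04,-0.088,0.114,0,0,0,0.4],[0.04,-0.11,0.142,0,0,0,0.5],[0.04,-0.135,0.174,0,0,0,0.602],[0.04,-0.15,0.194,0,0,0,0.602],[0.04,-0.155,0.2,0,0,0,0.602]]' 30; python3 nudge.py '[[0.04,0,0,0,0,0,0],[0.04,0,0,0,0,0,0]]'; python3 -c "
from h import *
from station import r, viewer
c=viewer.camera('wrist');np.savez('pics/wrist0.npz',**c);cv2.imwrite('pics/w3.png',np.clip(c['color'][:,:,::-1]*1.6,0,255).astype('uint8'))
go([.5025,.258,.07],90)"
```

```text
clock: 13.93
position: [0.5014, 0.2591, 0.2359]
orientation: [-0.001, -0.004, 1.0, -0.001]
contact_force: [-0.1, 0.2, -1.3]
finger_gap: 0.0567
grip_force: 32.7
clock: 14.1
position: [0.5015, 0.2551, 0.2368]
orientation: [-0.001, -0.003, 1.0, -0.001]
contact_force: [-0.6, 0.3, -2.0]
finger_gap: 0.0571
grip_force: 32.7
d [-0.0012  0.0037  0.1673] rot [-0.0016 -0.0022  0.0052] rows>= 4.0 q [ 0.76  0.28 -0.14 -0.   -1.16 -2.32] t 14.15
```

View pics/w3.png

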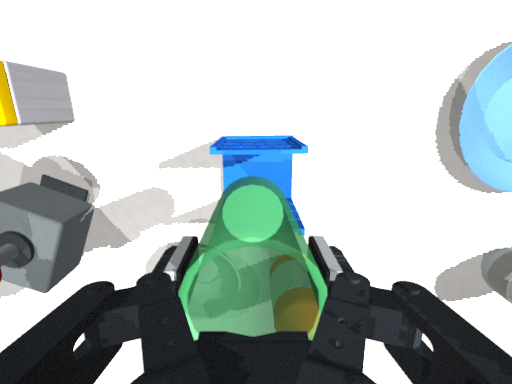

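The glass hangs upright with its foot centred ≈(253,209), in front of the blue pocket, whose near slat spans (210,150)-(307,151). The path is clear.

```bash
python3 - <<'E'
from h import *
w=load("wrist");print("foot",plane(w,253,209,.173));
X=[plane(w,*p,.112) for p in((210,151),(307,151))];print(X)
E
python3 nudge.py '[[0.04,-0.001,0.003,0.03,0,0,0],[0.04,-0.001,0.003,0.07,0,0,0],[0.04,-0.001,0.003,0.105,0,0,0],[0.04,-0.001,0.003,0.13,0,0,0],[0.04,-0.001,0.003,0.148,0,0,0],[0.04,-0.001,0.003,0.157,0,0,0],[0.04,-0.001,0.003,0.163,0,0,0],[0.04,-0.001,0.003,0.166,0,0,0]]' 30;  python3 nudge.py '[[0.04,0,0,0,0,0,0],[0.04,0,0,0,0,0,0]]'
```

```text
foot [0.49977125 0.25461103 0.173     ]
[array([0.46510579, 0.21522268, 0.112     ]), array([0.46461946, 0.30354584, 0.112     ])]
clock: 14.82
position: [0.5037, 0.2581, 0.0724]
orientation: [0.0, -0.002, 1.0, -0.0]
contact_force: [0.2, 0.2, -1.0]
finger_gap: 0.0572
grip_force: 32.7
clock: 14.98
position: [0.5041, 0.2591, 0.0736]
orientation: [0.001, -0.003, 1.0, 0.001]
contact_force: [-0.6, 0.2, -1.9]
finger_gap: 0.0571
grip_force: 32.7
```

```bash
python3 nudge.py '[[0.04,0,0,0.0015,0,0,0],[0.04,0,0,0.003,0,0,0],[0.04,0,0,0.004,0,0,0],[0.04,0,0,0.005,0,0,0],[0.04,0,0,0.005,0,0,0]]'
```

```text
clock: 15.4
position: [0.5042, 0.2593, 0.0699]
orientation: [0.001, -0.004, 1.0, 0.0]
contact_force: [-2.6, -1.1, 8.8]
finger_gap: 0.0566
grip_force: 33.0
```

Contact is made. I release, rise, and return to the tin to grip it along x.

```bash
python3 nudge.py '[[0.085,0,0,0,0,0,0],[0.085,0,0,0,0,0,0],[0.085,0,0,0,0,0,0],[0.085,0,0,-0.02,0,0,0],[0.085,0,0,-0.06,0,0,0],[0.085,0,0,-0.1,0,0,0],[0.085,0,0,-0.14,0,0,0],[0.085,0,0,-0.175,0,0,0]]' 40;   python3 -c "
from h import *
go([.415,0,.27],0)"
```

```text
clock: 16.07
position: [0.5036, 0.2589, 0.2451]
orientation: [0.001, -0.003, 1.0, 0.0]
contact_force: [0.9, 0.8, 0.1]
finger_gap: 0.0849
grip_force: 0.0
d [ 0.0901 -0.2583 -0.0253] rot [-6.0000e-04  2.0000e-03 -1.5647e+00] rows>= 12.5 q [ 0.76  0.27 -0.12  0.   -1.18 -2.33] t 16.0667
```

```bash
python3 nudge.py '[[0.085,0.012,-0.035,-0.025,0,0,-0.12],[0.085,0.024,-0.07,-0.025,0,0,-0.24],[0.085,0.036,-0.105,-0.025,0,0,-0.36],[0.085,0.048,-0.14,-0.025,0,0,-0.48],[0.085,0.06,-0.175,-0.025,0,0,-0.6],[0.085,0.072,-0.21,-0.025,0,0,-0.72],[0.085,0.084,-0.24,-0.025,0,0,-0.84],[0.085,0.09,-0.259,-0.025,0,0,-0.96]]'; python3 nudge.py '[[0.085,0,0,0,0,0,-0.12],[0.085,0,0,0,0,0,-0.24],[0.085,0,0,0,0,0,-0.36],[0.085,0,0,0,0,0,-0.48],[0.085,0,0,0,0,0,-0.605],[0.085,0,0,0,0,0,-0.605],[0.085,0,0,0,0,0,-0.605]]'
python3 -c "
from h import *
from station import r, viewer
c=viewer.camera('wrist');np.savez('pics/wrist0.npz',**c);w=c
t=viewer.camera('scene');cv2.imwrite('pics/w4.png',np.clip(np.hstack([w['color'][60:300],cv2.resize(t['color'][140:260,130:386],None,fx=2,fy=2)][1:])[:,:,::-1]*1.5,0,255).astype('uint8'))
H=cv2.cvtColor(w['color'],cv2.COLOR_RGB2HSV)
m=((H[...,0]>22)&(H[...,0]<34)&(H[...,1]>180)|((H[...,0]<8)&(H[...,1]>150))).astype('uint8')
k,l,s,ce=cv2.connectedComponentsWithStats(m)
for i in range(1,k):
  if s[i,4]>500:
    ys,xs=np.where(l==i);b=cv2.minAreaRect(np.c_[xs,ys].astype(np.float32));P=np.array([plane(w,*p,.11) for p in cv2.boxPoints(b)]);print(b,P.round(3)[:,:2].tolist(),P.mean(0))
go([.415,0,.068],0)"
```

```text
clock: 16.73
position: [0.413, -0.0029, 0.2674]
orientation: [-0.0, -0.466, 0.885, 0.0]
contact_force: [-0.4, 0.3, -1.0]
finger_gap: 0.085
grip_force: 0.0
clock: 17.32
position: [0.4148, -0.0007, 0.2672]
orientation: [-0.0, -0.706, 0.708, 0.0]
contact_force: [0.3, -0.2, 0.2]
finger_gap: 0.0852
grip_force: 0.0
((73.59999084472656, 167.79998779296875), (53.75872039794922, 63.24554443359375), 71.56504821777344) [[0.636, -0.031], [0.572, -0.051], [0.562, 0.001], [0.63, 0.023]] [ 0.59981325 -0.014478    0.11      ]
((250.36416625976562, 179.37547302246094), (53.340911865234375, 53.60153579711914), 87.51044464111328) [[0.445, -0.029], [0.39, -0.031], [0.386, 0.026], [0.444, 0.029]] [ 0.4162146  -0.00143305  0.11      ]
d [-0.0006 -0.0002  0.1993] rot [ 0.0001 -0.     -0.0024] rows>= 4.8 q [ 0.39 -0.01 -0.4  -0.   -1.18 -0.4 ] t 17.4167
```

View pics/w4.png

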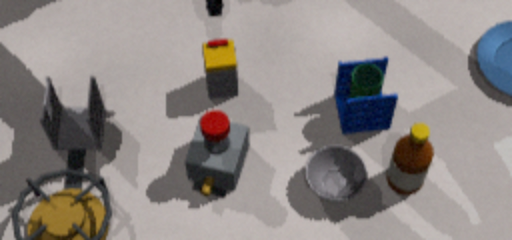

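The scene view shows the glass standing in the blue pocket (365,85), the knob out (214,125), the tin parked upright with its tab towards the robot (220,60), and the steel pocket empty.

```bash
python3 nudge.py '[[0.085,0,0,0.03,0,0,0],[0.085,0,0,0.07,0,0,0],[0.085,0,0,0.11,0,0,0],[0.085,0,0,0.14,0,0,0],[0.085,0,0,0.165,0,0,0],[0.085,0,0,0.185,0,0,0],[0.085,0,0,0.2,0,0,0],[0.085,0,0,0.201,0,0,0]]' 40;  python3 nudge.py '[[0.04,0,0,0,0,0,0],[0.04,0,0,0,0,0,0],[0.04,0,0,0,0,0,0],[0.04,0,0,0,0,0,0],[0.04,0,0,0,0,0,0],[0.04,0,0,0,0,0,0]]' 40;python3 nudge.py '[[0.04,0,0,-0.02,0,0,0],[0.04,0,0,-0.05,0,0,0],[0.04,0,0,-0.085,0,0,0],[0.04,0,0,-0.12,0,0,0],[0.04,0,0,-0.15,0,0,0],[0.04,0,0,-0.175,0,0,0],[0.04,0,0,-0.175,0,0,0]]' 40; python3 -c "
from h import *
go([.4825,-.2765,.24],-4.8)"
```

```text
clock: 18.08
position: [0.413, -0.0013, 0.0638]
orientation: [-0.003, -0.706, 0.708, 0.001]
contact_force: [-0.8, -0.4, 0.1]
finger_gap: 0.0849
grip_force: 0.0
clock: 18.58
position: [0.4163, -0.0002, 0.0676]
orientation: [-0.002, 0.707, -0.707, 0.001]
contact_force: [-0.1, 0.1, 6.5]
finger_gap: 0.0577
grip_force: 43.1
clock: 19.17
position: [0.4169, -0.0002, 0.2461]
orientation: [-0.004, 0.707, -0.707, 0.002]
contact_force: [0.9, 0.4, -2.1]
finger_gap: 0.0579
grip_force: 44.3
d [ 0.2764 -0.0654  0.006 ] rot [-0.0093  0.0031  0.0843] rows>= 6.8 q [ 0.39  0.   -0.44  0.   -1.12 -0.39] t 19.1667
```

```bash
python3 nudge.py '[[0.04,0.03,-0.007,0,0,0,0.02],[0.04,0.07,-0.017,0,0,0,0.05],[0.04,0.11,-0.026,0,0,0,0.084],[0.04,0.15,-0.035,0,0,0,0.084],[0.04,0.19,-0.045,0,0,0,0.084],[0.04,0.23,-0.055,0,0,0,0.084],[0.04,0.26,-0.062,0,0,0,0.084],[0.04,0.2765,-0.0655,0,0,0,0.084]]' 40; python3 nudge.py '[[0.04,0,0,0,0,0,0],[0.04,0,0,0,0,0,0]]'; python3 -c "
from h import *
from station import r, viewer
c=viewer.camera('wrist');np.savez('pics/wrist0.npz',**c);cv2.imwrite('pics/w5.png',np.clip(c['color'][:,:,::-1]*1.6,0,255).astype('uint8'))
go([.4825,-.2765,.0736],-4.8)"
```

```text
clock: 19.83
position: [0.4795, -0.2798, 0.2386]
orientation: [-0.001, -0.675, 0.737, 0.002]
contact_force: [0.9, 0.3, -3.1]
finger_gap: 0.0575
grip_force: 44.1
clock: 20.0
position: [0.479, -0.2773, 0.2388]
orientation: [-0.001, -0.676, 0.737, 0.002]
contact_force: [-0.4, 0.7, -2.4]
finger_gap: 0.0579
grip_force: 44.1
d [-1.000e-04 -4.000e-03  1.658e-01] rot [ 0.0038  0.0018 -0.0014] rows>= 4.0 q [-0.23  0.26 -0.15 -0.   -1.16  0.15] t 20.05
```

View pics/w5.png

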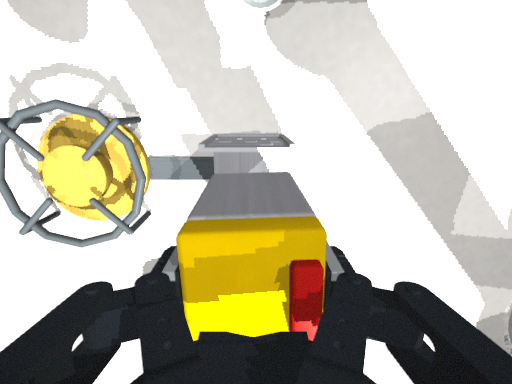

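The tin is held with its tab on the right, away from the ring and so on the robot's side. Its bottom front edge is ≈(207..293,173), and the steel pocket's far slat top is ≈(200..293,146). I check the alignment.

Run:
```python
from h import *
w=load("wrist")
print([plane(w,u,v,z).round(4)[:2].tolist() for u,v,z in((200,147,.112),(293,147,.112),(204,136,.112),(288,135,.112),(207,173,.171),(293,173,.171))])
go([.4825,-.2765,.0736],-4.8)
```

```text
[[0.522, -0.3201], [0.4373, -0.3126], [0.517, -0.3296], [0.4413, -0.3238], [0.5086, -0.3074], [0.446, -0.3018]]
d [-1.000e-04 -4.000e-03  1.658e-01] rot [ 0.0038  0.0018 -0.0014] rows>= 4.0 q [-0.23  0.26 -0.15 -0.   -1.16  0.15] t 20.05
```

```bash
python3 nudge.py '[[0.04,0.002,-0.0035,0.02,0,0,0],[0.04,0.002,-0.0035,0.055,0,0,0],[0.04,0.002,-0.0035,0.09,0,0,0],[0.04,0.002,-0.0035,0.12,0,0,0],[0.04,0.002,-0.0035,0.142,0,0,0],[0.04,0.002,-0.0035,0.155,0,0,0],[0.04,0.002,-0.0035,0.161,0,0,0],[0.04,0.002,-0.0035,0.163,0,0,0]]' 40;  python3 nudge.py '[[0.04,0,0,0,0,0,0],[0.04,0,0,0,0,0,0]]'
```

```text
clock: 20.72
position: [0.4829, -0.2781, 0.0773]
orientation: [-0.001, -0.677, 0.736, 0.001]
contact_force: [0.7, -0.2, -2.2]
finger_gap: 0.0576
grip_force: 44.1
clock: 20.88
position: [0.4846, -0.2793, 0.0796]
orientation: [0.001, -0.677, 0.736, -0.001]
contact_force: [0.6, 0.0, -1.7]
finger_gap: 0.0579
grip_force: 44.1
```

```bash
python3 nudge.py '[[0.04,0,0,0.002,0,0,0],[0.04,0,0,0.004,0,0,0],[0.04,0,0,0.005,0,0,0],[0.04,0,0,0.006,0,0,0],[0.04,0,0,0.006,0,0,0]]'
```

```text
clock: 21.3
position: [0.484, -0.2796, 0.0736]
orientation: [-0.0, -0.677, 0.736, -0.0]
contact_force: [-1.1, 2.3, 4.0]
finger_gap: 0.0579
grip_force: 44.1
```

```bash
python3 nudge.py '[[0.085,0,0,0,0,0,0],[0.085,0,0,0,0,0,0],[0.085,0,0,0,0,0,0],[0.085,0,0,-0.02,0,0,0],[0.085,0,0,-0.06,0,0,0],[0.085,0,0,-0.1,0,0,0],[0.085,0,0,-0.14,0,0,0],[0.085,0,0,-0.195,0,0,0]]' 40;python3 nudge.py '[[0.085,0,0,-0.025,0,0,0],[0.085,0,0,-0.025,0,0,0]]';   python3 - <<'E'
from h import *
from station import r, viewer
def blobs(c,m,z,n):
    k,l,s,ce=cv2.connectedComponentsWithStats(m.astype('uint8'))
    for i in range(1,k):
        if s[i,4]>25:
            ys,xs=np.where(l==i);b=cv2.minAreaRect(np.c_[xs,ys].astype(np.float32));P=np.array([plane(c,*p,z) for p in cv2.boxPoints(b)]);print(n,s[i].tolist(),P.round(3)[:,:2].tolist(),P.mean(0).round(4))
for n in("wrist","top","scene"):
    c=viewer.camera(n);H=cv2.cvtColor(c['color'],cv2.COLOR_RGB2HSV)
    y=(H[...,0]>20)&(H[...,0]<34)&(H[...,1]>170)&(H[...,2]>60);R=((H[...,0]<8)|(H[...,0]>174))&(H[...,1]>150)&(H[...,2]>50)
    blobs(c,y|R if n=="wrist" else y,.116,n+" y");blobs(c,R,.124,n+" red")
    if n!="wrist": blobs(c,(H[...,0]>55)&(H[...,0]<90)&(H[...,1]>100),.118,n+" green")
go([.583,-.0195,.26],90)
E
```

```text
clock: 21.97
position: [0.4832, -0.2794, 0.2557]
orientation: [-0.0, -0.677, 0.736, 0.0]
contact_force: [1.1, -0.1, -1.1]
finger_gap: 0.0851
grip_force: 0.0
clock: 22.13
position: [0.4865, -0.281, 0.2866]
orientation: [0.003, -0.677, 0.736, -0.007]
contact_force: [0.1, 0.1, 0.8]
finger_gap: 0.0848
grip_force: 0.0
wrist y [91, 123, 8, 15, 32] [[0.652, -0.353], [0.646, -0.355], [0.644, -0.341], [0.65, -0.339]] [ 0.6483 -0.347   0.116 ]
wrist y [230, 152, 53, 53, 2669] [[0.51, -0.312], [0.454, -0.308], [0.458, -0.249], [0.516, -0.254]] [ 0.4843 -0.2809  0.116 ]
wrist red [270, 164, 11, 32, 335] [[0.468, -0.297], [0.458, -0.296], [0.46, -0.262], [0.47, -0.263]] [ 0.4639 -0.2799  0.124 ]
top y [178, 143, 9, 9, 57] [[0.671, 0.342], [0.693, 0.322], [0.674, 0.303], [0.653, 0.324]] [0.6726 0.3227 0.116 ]
top y [348, 191, 18, 18, 223] [[0.511, -0.251], [0.511, -0.309], [0.452, -0.306], [0.453, -0.248]] [ 0.4818 -0.2786  0.116 ]
top red [93, 150, 16, 16, 211] [[0.662, 0.632], [0.662, 0.58], [0.608, 0.576], [0.608, 0.628]] [0.6348 0.604  0.124 ]
top red [274, 163, 14, 14, 152] [[0.61, 0.001], [0
[... 2225 characters left out ...]
2, -0.579], [-0.499, -0.637]] [-0.58   -0.6167  0.118 ]
scene green [0, 43, 11, 10, 79] [[-0.386, -1.035], [-0.388, -0.99], [-0.325, -0.973], [-0.323, -1.017]] [-0.3556 -1.0038  0.118 ]
scene green [0, 53, 18, 11, 124] [[-0.299, -1.017], [-0.313, -0.947], [-0.251, -0.926], [-0.237, -0.996]] [-0.2749 -0.9716  0.118 ]
scene green [0, 64, 24, 10, 154] [[-0.234, -0.998], [-0.234, -0.901], [-0.18, -0.887], [-0.179, -0.983]] [-0.2068 -0.9423  0.118 ]
scene green [305, 172, 17, 17, 212] [[0.476, 0.234], [0.483, 0.291], [0.55, 0.278], [0.543, 0.222]] [0.5132 0.2562 0.118 ]
d [-0.2671 -0.0775  0.0185] rot [1.2000e-03 2.0000e-04 1.4866e+00] rows>= 11.9 q [-0.23  0.24 -0.08 -0.   -1.25  0.15] t 22.2833
```

The tin is centred at about (0.483,-0.279), in the right pocket, with its tab at x 0.464, towards the robot. The glass is in the blue pocket. Next I push the knob home with shut fingers.

```bash
python3 nudge.py '[[0,-0.038,-0.011,0,0,0,0],[0,-0.076,-0.022,0,0,0,0],[0,-0.115,-0.033,0,0,0,0],[0,-0.154,-0.044,0,0,0,0],[0,-0.192,-0.055,0,0,0,0],[0,-0.23,-0.066,0,0,0,0],[0,-0.255,-0.074,0.02,0,0,0],[0,-0.267,-0.0775,0.04,0,0,0]]' 30;python3 nudge.py '[[0,0,0,0.03,0,0,0],[0,0,0,0.06,0,0,0],[0,0,0,0.07,0,0,0],[0,0,0,0.07,0,0,0],[0,0,0,0.07,0,0,0]]'; python3 -c "
from h import *
go([.583,-.0195,.124],-4.8)"
```

```text
clock: 22.95
position: [0.5843, -0.0166, 0.2371]
orientation: [-0.0, -0.678, 0.735, 0.0]
contact_force: [0.2, 0.6, -0.7]
finger_gap: 0.0004
grip_force: 0.0
clock: 23.37
position: [0.5834, -0.0203, 0.1686]
orientation: [-0.001, -0.677, 0.736, 0.0]
contact_force: [0.7, -0.2, 0.9]
finger_gap: -0.0002
grip_force: 0.0
d [-0.0008  0.0004  0.0446] rot [ 0.0014 -0.0013  0.    ] rows>= 1.1 q [ 0.24  0.37 -0.19  0.   -1.02 -0.33] t 23.3667
```

```bash
python3 nudge.py '[[0,0,0,0.01,0,0,0],[0,0,0,0.018,0,0,0],[0,0,0,0.024,0,0,0],[0,0,0,0.03,0,0,0],[0,0,0,0.036,0,0,0],[0,0,0,0.042,0,0,0],[0,0,0,0.045,0,0,0],[0,0,0,0.045,0,0,0]]';python3 nudge.py '[[0,0,0,0.001,0,0,0],[0,0,0,0.001,0,0,0]]'
```

```text
clock: 24.03
position: [0.5832, -0.0199, 0.1241]
orientation: [-0.0, -0.677, 0.736, 0.0]
contact_force: [-1.1, 0.9, 3.2]
finger_gap: -0.0001
grip_force: 1.9
clock: 24.2
position: [0.5832, -0.02, 0.1241]
orientation: [-0.0, -0.677, 0.736, -0.0]
contact_force: [-3.6, 1.1, 7.1]
finger_gap: -0.0002
grip_force: 3.6
```

```bash
python3 nudge.py '[[0,0,0,-0.02,0,0,0],[0,0,0,-0.06,0,0,0],[0,0,0,-0.1,0,0,0],[0,0,0,-0.14,0,0,0],[0,0,0,-0.17,0,0,0],[0,0,0,-0.17,0,0,0],[0,0,0,-0.17,0,0,0],[0,0,0,-0.17,0,0,0]]'
python3 - <<'E'
from h import *
from station import r, viewer
c=viewer.camera("wrist");R=c['color'].astype(int);m=((R[...,0]>60)&(R[...,1]<.45*R[...,0])&(R[...,2]<.45*R[...,0])).astype('uint8')
k,l,s,ce=cv2.connectedComponentsWithStats(m);i=1+s[1:,4].argmax();print(s[i],ce[i])
a=np.linspace(0,6.28,60)
for t in(.124,.149):
    P=np.array([proj(c,[.583+.025*np.cos(x),-.0195+.025*np.sin(x),z]) for z in(t,t-.028) for x in a]);print(P.min(0),P.max(0))
E
```

```text
clock: 24.87
position: [0.5827, -0.0198, 0.2918]
orientation: [-0.0, -0.677, 0.736, 0.001]
contact_force: [0.3, -0.2, -0.1]
finger_gap: 0.0002
grip_force: 0.0
[ 229  154   45   45 1574] [250.86848793 176.32592122]
[228.23229307 152.18892301] [274.2701537  200.78243105]
[226.28199315 155.48141835] [276.08889407 208.09744843]
```

The image extents match the knob at home (rows 154–199, where 152–201 is expected for home and 155–208 for out). I hand the job in.

```bash
python3 -c "
from station import r, viewer
print(r.job_done())"
```

```text
the job is handed in; nothing more can be done
None
```

The job is handed in, with no verdict returned: by my last measurements the tin stands in the steel pocket with its tab towards the robot, the glass in the blue pocket, and the knob is home again; bystanders were not re-measured at the end.

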